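# Lay out the race wheels in the pit dishes

### The job

Lay out the race set for the mechanic: put each wide rear wheel in the square dish and each narrow front wheel in the round dish of the same colour as its hub, lying flat on the dish floor with the coloured hub up. The rears are fitted first, so have both rear wheels in their dishes before putting either front wheel in. Set the wheels down rather than dropping them, and leave the two old white-hubbed wheels where they lie.

Things in the scene. Friction and masses are not known exactly. Their poses are not given: they have to be found in the camera images.
- rear_wheel_red: loose model-car rear wheel lying flat: solid black foam tyre, 56 mm across and 40 mm tall as it lies (the wide, large kind), with a red hub disc on its upper face, about 55 g. Origin at the centre of its underside, z up along its axle; round, so its yaw does not matter. 
- front_wheel_red: loose model-car front wheel lying flat: solid black foam tyre, 42 mm across and 28 mm tall as it lies (the narrow, small kind), with a red hub disc on its upper face, about 35 g. Origin at the centre of its underside, z up along its axle; round, so its yaw does not matter. 
- rear_wheel_blue: loose model-car rear wheel lying flat: solid black foam tyre, 56 mm across and 40 mm tall as it lies (the wide, large kind), with a blue hub disc on its upper face, about 55 g. Origin at the centre of its underside, z up along its axle; round, so its yaw does not matter. 
- front_wheel_blue: loose model-car front wheel lying flat: solid black foam tyre, 42 mm across and 28 mm tall as it lies (the narrow, small kind), with a blue hub disc on its upper face, about 35 g. Origin at the centre of its underside, z up along its axle; round, so its yaw does not matter. 
- rear_wheel_white: loose model-car rear wheel lying flat: solid black foam tyre, 56 mm across and 40 mm tall as it lies (the wide, large kind), with a white hub disc on its upper face, about 55 g. Origin at the centre of its underside, z up along its axle; round, so its yaw does not matter. Not part of the job: stays where it lies.
- front_wheel_white: loose model-car front wheel lying flat: solid black foam tyre, 42 mm across and 28 mm tall as it lies (the narrow, small kind), with a white hub disc on its upper face, about 35 g. Origin at the centre of its underside, z up along its axle; round, so its yaw does not matter. Not part of the job: stays where it lies.
- square_dish_red: fixed shallow square red dish, 86 x 86 mm outside and 80 x 80 mm inside, floor 3 mm thick, rim 3 mm wide with its top 8 mm above the table (5 mm above the dish floor). Origin on the table at the centre of its underside, z up, x and y along its sides. For the rear wheel with the red hub.
- round_dish_red: fixed shallow round red dish, 74 mm across outside and 68 mm inside, floor 3 mm thick, rim 3 mm wide with its top 8 mm above the table (5 mm above the dish floor). Origin on the table at the centre of its underside, z up. For the front wheel with the red hub.
- square_dish_blue: fixed shallow square blue dish, 86 x 86 mm outside and 80 x 80 mm inside, floor 3 mm thick, rim 3 mm wide with its top 8 mm above the table (5 mm above the dish floor). Origin on the table at the centre of its underside, z up, x and y along its sides. For the rear wheel with the blue hub.
- round_dish_blue: fixed shallow round blue dish, 74 mm across outside and 68 mm inside, floor 3 mm thick, rim 3 mm wide with its top 8 mm above the table (5 mm above the dish floor). Origin on the table at the centre of its underside, z up. For the front wheel with the blue hub.
Mind the look-alikes: they are no part of the job. Leave any green or purple look-alike of the front_wheel_red alone.

How it is judged (in metres and radians):
On the way, in this order (a step that is already met when the one before it is completed fails the run):
1. both rear wheels (red and blue hub) lie released, flat, in the square dishes of their colour, while neither front wheel is in its dish yet (horizontal distance between rear_wheel_red and square_dish_red below 0.018 m and z of rear_wheel_red in the frame of square_dish_red between 0 and 0.006 m and angle between each of rear_wheel_red, rear_wheel_blue's own z axis and vertical below 0.1 rad and contact force between the fingers and rear_wheel_red below 0.05 N and linear speed of each of rear_wheel_red, rear_wheel_blue below 0.02 m/s and horizontal distance between rear_wheel_blue and square_dish_blue below 0.018 m and z of rear_wheel_blue in the frame of square_dish_blue between 0 and 0.006 m and contact force between the fingers and rear_wheel_blue below 0.05 N and not (horizontal distance between front_wheel_red and round_dish_red below 0.016 m and z of front_wheel_red in the frame of round_dish_red between 0 and 0.006 m and angle between front_wheel_red's own z axis and vertical below 0.1 rad) and not (horizontal distance between front_wheel_blue and round_dish_blue below 0.016 m and z of front_wheel_blue in the frame of round_dish_blue between 0 and 0.006 m and angle between front_wheel_blue's own z axis and vertical below 0.1 rad)), for 0.2 s.
2. both front wheels (red and blue hub) lie released, flat, in the round dishes of their colour as well (horizontal distance between rear_wheel_red and square_dish_red below 0.018 m and z of rear_wheel_red in the frame of square_dish_red between 0 and 0.006 m and angle between each of rear_wheel_red, rear_wheel_blue, front_wheel_red, front_wheel_blue's own z axis and vertical below 0.1 rad and contact force between the fingers and rear_wheel_red below 0.05 N and linear speed of each of rear_wheel_red, rear_wheel_blue, front_wheel_red, front_wheel_blue below 0.02 m/s and horizontal distance between rear_wheel_blue and square_dish_blue below 0.018 m and z of rear_wheel_blue in the frame of square_dish_blue between 0 and 0.006 m and contact force between the fingers and rear_wheel_blue below 0.05 N and horizontal distance between front_wheel_red and round_dish_red below 0.016 m and z of front_wheel_red in the frame of round_dish_red between 0 and 0.006 m and contact force between the fingers and front_wheel_red below 0.05 N and horizontal distance between front_wheel_blue and round_dish_blue below 0.016 m and z of front_wheel_blue in the frame of round_dish_blue between 0 and 0.006 m and contact force between the fingers and front_wheel_blue below 0.05 N), for 0.2 s.
At the end, for the whole second after the job is handed in: All four race wheels rest released, hub up and flat (0.1 rad) on the floor of their dish: rears within 18 mm of the square dish centre of their colour, fronts within 16 mm of the round one, undersides under 6 mm above the table; white-hubbed wheels within 20 mm of their starts (all of step 2 and distance of each of rear_wheel_white, front_wheel_white from where it was at the start of the episode below 0.02 m); the robot touches nothing.
It fails at once if a white-hubbed wheel is moved by more than 20 mm (distance of any of rear_wheel_white, front_wheel_white from where it was at the start of the episode above 0.02 m).
It fails at once if a race wheel falls freely by more than about 25 mm (faster than 0.7 m/s with no finger on it) ((linear speed of rear_wheel_red above 0.7 m/s and contact force between the fingers and rear_wheel_red below 0.05 N) or (linear speed of rear_wheel_blue above 0.7 m/s and contact force between the fingers and rear_wheel_blue below 0.05 N) or (linear speed of front_wheel_red above 0.7 m/s and contact force between the fingers and front_wheel_red below 0.05 N) or (linear speed of front_wheel_blue above 0.7 m/s and contact force between the fingers and front_wheel_blue below 0.05 N)).
It also fails if it takes over 99 s, if anything falls off the work surface, if the arm or the gripper's body presses on something with over 40 N, if the wrist force passes 120 N, or if a joint passes its speed limit or range.

### The arm

A 6-joint arm with a two-finger parallel gripper is mounted at the origin on the work surface. World frame = base frame: x ahead of the robot, y to its left, z up, the work surface at z = 0. Lengths are in mm, angles in degrees, forces in N, time in s.
With the tool pointing down it reaches from about 350 to 850 mm from the base axis. Payload 8.1 kg.
Tool frame: the origin (TCP) lies at the centre of the arm's flange, where the gripper is bolted on; the fingertips stand 173 mm ahead of it and the grasp point (between the pads) lies 155 mm ahead of it; z points along the fingers, y is the line along which they close (so a half turn about z gives the same grasp; the last joint's range is limited). The gripper opens to 85 mm and grips with 20 to 120 N. Pads are 22 mm wide; open, the fingers measure 114 mm over their backs; the gripper's body (76 mm by 85 mm) begins 54 mm behind the grasp point. The pads swing forward as they close: fully open they stand 13 mm farther back than shut.
Start: joints at [-79.607, 7.471, 85.268, -0, 87.261, -4.893], TCP at [158.208, -578.772, 404.692] pointing down, gripper open.
Joint ranges: [-169.43, 169.43], [-51.17, 129.36], [1.28, 143.12], [-76.62, 256.62], [0, 156.53], [-152.29, 152.29]. Speed limits (degrees/s): [136.94, 136.94, 159.86, 180, 180, 180].

### API

Orientations are given as [roll, pitch, yaw] about the fixed x, y, z axes, in that order (R = Rz(yaw) Ry(pitch) Rx(roll)).
In Python, from bench import * gives the robot as it stands.
- The arm moves only by the shell command python3 -m jog 'ROWS' [FORCE]. ROWS is text: rows parted by semicolons, each of 7 numbers parted by spaces: the shift along the tool's x, y, z scaled (see below), then the turn, a rotation vector about the tool's x, y, z scaled (see below), then the closure, from -1 (fully open) to 1 (shut). In form: tx ty tz wx wy wz hand; .... A call has 1 to 5 rows; each row shifts and turns the commanded pose from where the row before left it, along the tool's axes as they then stand; what a row does not reach is not made up. The controller multiplies each number of a shift by 0.1 m and each number of a turn by 60 degrees. A row lasts 1/8 s, in which the tool goes at most 62.5 mm and 10.7 degrees, less where a joint would pass 70% of its speed; a pose out of reach is approached as far as the arm can. A call with a number of a shift or a turn outside -1 to 1 is refused whole. A call with a gripper value outside its range is refused whole. The fingers move at their own pace and stop on an object; FORCE is the grip in N (left out, the last holds). Time passes only in rows, so rows that do not move let the fingers close. It gives the time, the measured TCP pose, the force, the opening and the grip force at its end, in the units of the state.
- sense(): the state, without advancing time (a new reading comes with each control period).
- snapshot(name): name is "scene" or "top" or "wrist"; returns a dict with "img" (420x560x3 uint8, red, green, blue), "fx", "fy", "cx", "cy" (pixels), "extrinsics" (4x4, takes a point from camera to world coordinates). Camera axes: x right, y down, z forward; pixel columns grow to the right and rows downward; lengths in mm; the calibration is good to about 2 mm. A picture is of the moment at which its call begins. There is no depth.
- hand_in(): hands the job in; it is judged then, once.
The state is a dict: "time": time; "joint_pos": joint angles; "qd": joint speeds; "joint_efforts": joint torques, N m; "tool_pos": TCP position; "tcp_rot": TCP orientation; "ft_force": force on the tool from outside, world axes, zero at the start; "wrist_torque": the same for the moment, N m; "finger_gap": finger opening in mm; "grip_force": force on a finger pad.
Only numpy, scipy, OpenCV 4.12 (cv2) and the standard library are available. Lean on these libraries where they do the work, as an engineer would, in place of code of your own. Each camera call takes 0.05 s, during which the arm holds its last target. There are 200 camera calls.

## Working session

There is one attempt and no reset: what is moved stays moved. The work goes in short steps, Python scripts to look and compute and a shell command to move; the robot and the scene stay as the last step left them, time stands still between calls to the robot, and variables do not carry over. Pictures are saved under pics/ and viewed, at most 14 in all, crops included, and the job is handed in when it is done.

```bash
mkdir -p pics
python3 - <<'E'
from bench import *
import cv2,numpy as np
s=sense();print(s['time'],s['tool_pos'],s['tcp_rot'],s['finger_gap'])
for n in("top","scene"):
    d=snapshot(n);cv2.imwrite(f'pics/{n}0.png',d['img'][:,:,::-1]);print(n,d['fx'],d['fy'],d['cx'],d['cy'],np.round(d['extrinsics'],3).tolist())
E
```

```text
0.0 [ 158.15832811 -578.53822687  403.61875254] [-1.79890652e+02 -1.12170478e-02  1.52862203e+01] 85.40233997518412
top 398.5638167939022 398.5638167939022 277.4866819170946 218.25267067252864 [[0.012, -0.998, 0.057, 472.253], [-1.0, -0.011, 0.012, -8.156], [-0.011, -0.057, -0.998, 966.351], [0.0, 0.0, 0.0, 1.0]]
scene 417.5557209982455 417.5557209982455 281.1767678964788 208.8294377659929 [[-0.802, 0.486, -0.347, 869.092], [0.597, 0.655, -0.463, 473.277], [0.002, -0.579, -0.816, 903.516], [0.0, 0.0, 0.0, 1.0]]
```

View pics/top0.png

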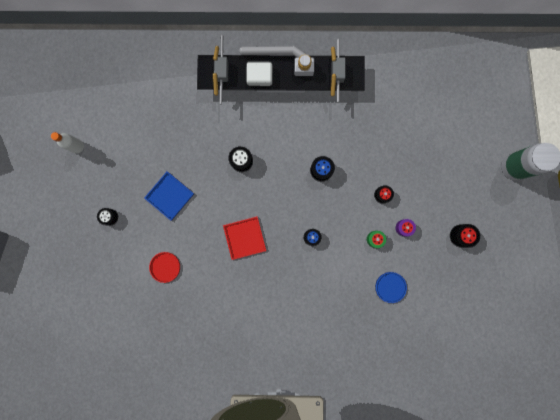

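View pics/scene0.png

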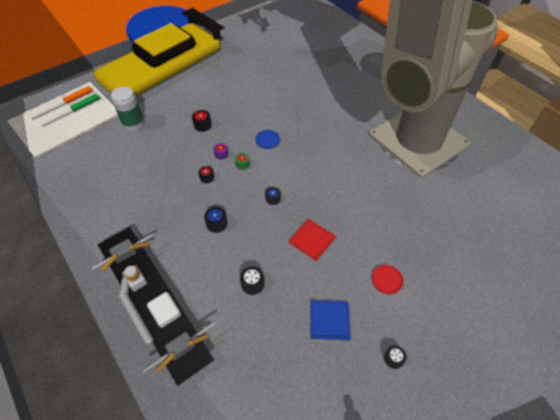

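The top view shows these items, by pixel position:
- **Wheels to move:** blue rear (322,168), red rear (465,236), red front (384,194) and blue front (312,237).
- **Leave alone:** white rear (240,159), white front (107,217), green (377,239) and purple (406,228).
- **Dishes:** square blue (170,197), square red (246,239), round red (165,268) and round blue (391,288).

The scene view agrees.

```bash
cat > h.py <<'E'
from bench import *
import cv2,numpy as np
def ray(d,u,v,z):
    E=np.array(d['extrinsics']);r=E[:3,:3]@np.array([(u-d['cx'])/d['fx'],(v-d['cy'])/d['fy'],1])
    return (E[:3,3]+r*(z-E[2,3])/r[2])
def blob(d,col,u,v,rad,zs):
    im=d['img'].astype(int);r,g,b=im[...,0],im[...,1],im[...,2]
    m={'r':(r>90)&(r>2*g)&(r>2*b),'b':(b>80)&(b>1.6*r)&(b>1.4*g),'k':(im.max(2)<45)}[col].astype(np.uint8)
    y,x=np.mgrid[:m.shape[0],:m.shape[1]];m[(x-u)**2+(y-v)**2>rad**2]=0
    n,l,st,c=cv2.connectedComponentsWithStats(m)
    if n<2:return None
    i=1+st[1:,4].argmax();cs=cv2.findContours((l==i).astype(np.uint8),0,1)[0][0]
    return c[i],st[i,4],cv2.minAreaRect(cs)
E
python3 - <<'E'
from h import *
T=snapshot('top');S=snapshot('scene')
for n,c,t,s,z,ra in [('Rr','r',(465,236),(201,116),40,16),('Rb','b',(322,168),(216,215),40,14),('Fr','r',(384,194),(206,172),28,11),('Fb','b',(312,237),(273,193),28,11),
 ('Sr','r',(246,239),(312,239),6,34),('Sb','b',(170,197),(330,320),6,34),('Cr','r',(165,268),(387,279),6,26),('Cb','b',(391,288),(267,139),6,26)]:
    for d,p in((T,t),(S,s)):
        q=blob(d,c,*p,ra,z)
        if q: print(n,np.round(q[0],1),q[1],np.round(ray(d,*q[0],z)[:2],1),[np.round(x) for x in q[2][1:]],end=' | ')
    print()
print([np.round(ray(T,*p,35)[:2]) for p in((240,158),(106,216),(377,239),(406,228),(520,160))])
E
```

```text
Rr [468.1 235.1] 174 [ 490.7 -438.2] [array([15., 14.]), np.float64(90.0)] | Rr [200.4 115.4] 82 [ 491.8 -439.2] [array([ 8., 11.]), np.float64(90.0)] | 
Rb [322.7 167. ] 174 [ 646.2 -101.9] [array([14., 14.]), np.float64(90.0)] | Rb [214.5 214.9] 135 [ 647.7 -102.1] [array([11., 13.]), np.float64(90.0)] | 
Fr [385.  193.3] 93 [ 587.3 -250.1] [array([11., 10.]), np.float64(90.0)] | Fr [205.3 170.9] 58 [ 588.4 -250.7] [array([8., 9.]), np.float64(90.0)] | 
Fb [312.4 236.9] 99 [482.6 -79.7] [array([11., 11.]), np.float64(45.0)] | Fb [272.5 192.6] 63 [484.1 -80.3] [array([7., 9.]), np.float64(90.0)] | 
Sr [244.3 237.8] 1283 [478.8  82.6] [array([36., 36.]), np.float64(76.0)] | Sr [311.8 239.1] 1051 [481.6  83.6] [array([37., 31.]), np.float64(34.0)] | 
Sb [168.7 195.5] 1287 [579.2 268.1] [array([36., 36.]), np.float64(40.0)] | Sb [329.9 319.8] 1510 [581.1 269.8] [array([39., 40.]), np.float64(90.0)] | 
Cr [164.2 266.9] 739 [406.7 274. ] [array([30., 30.]), np.float64(63.0)] | Cr [387.  279.1] 711 [408.6 274.7] [array([28., 30.]), np.float64(90.0)] | 
Cb [390.7 287.1] 777 [ 365.5 -268.7] [array([30., 31.]), np.float64(90.0)] | Cb [267.3 138.8] 370 [ 367.7 -267.7] [array([18., 24.]), np.float64(90.0)] | 
[array([667.,  93.]), array([526., 406.]), array([ 479., -229.]), array([ 506., -297.]), array([ 668., -564.])]
```

```bash
cat > to.py <<'E'
import sys
from bench import *
import numpy as np
from scipy.spatial.transform import Rotation as R
s=sense();t=np.array(list(map(float,sys.argv[1:4])))
M=R.from_euler('xyz',s['tcp_rot'],degrees=True);D=R.from_euler('xyz',[180,0,0],degrees=True)
print(round(s['time'],2),np.round(s['tool_pos'],1),np.round(s['tcp_rot'],2),round(s['finger_gap'],1),round(s['grip_force'],1),'shift/100:',np.round(M.inv().apply(t-s['tool_pos'])/100,3),'turn/60:',np.round((M.inv()*D).as_rotvec(degrees=True)/60,3))
E
python3 -m jog '0 0 0.4 0 0 0.1275 -1; 0 0 0.4 0 0 0.1275 -1; 0.6 0 0 0 0 0 -1; 0.6 -0.2 0 0 0 0 -1; 0.6 -0.4 0 0 0 0 -1' 40
python3 to.py 491 -439 230
```

```text
time: 0.82
tool_pos: [331.1, -524.0, 324.3]
tcp_rot: [-180.0, -0.0, -0.1]
ft_force: [-0.0, -0.6, 0.1]
finger_gap: 85.4
grip_force: 0.0
0.82 [ 331.1 -524.   324.3] [-1.7999e+02 -1.0000e-02 -6.0000e-02] 85.4 0.0 shift/100: [ 1.598 -0.852  0.943] turn/60: [-0.    -0.    -0.001]
```

```bash
python3 -m jog '0.5 -0.25 0.3 0 0 0 -1; 0.5 -0.25 0.3 0 0 0 -1; 0.5 -0.25 0.3 0 0 0 -1; 0 0 0 0 0 0 -1; 0 0 0 0 0 0 -1'
python3 to.py 491 -439 230
python3 - <<'E'
from h import *
d=snapshot('wrist');cv2.imwrite('pics/w1.png',d['img'][:,:,::-1]);print(d['fx'],d['cx'],d['cy'],np.round(d['extrinsics'],2).tolist())
E
```

```text
time: 1.45
tool_pos: [477.3, -450.4, 235.7]
tcp_rot: [-180.0, 0.0, 0.0]
ft_force: [-0.0, 0.2, 0.9]
finger_gap: 85.5
grip_force: 0.0
1.45 [ 477.3 -450.4  235.7] [-1.7999e+02  4.0000e-02  4.0000e-02] 85.5 0.0 shift/100: [ 0.137 -0.114  0.057] turn/60: [-0.     0.001  0.001]
306.37838347942363 276.0715051182475 212.20044561255477 [[-0.0, -0.96, -0.28, 547.15], [-1.0, 0.0, 0.0, -450.17], [-0.0, 0.28, -0.96, 204.64], [0.0, 0.0, 0.0, 1.0]]
```

View pics/w1.png

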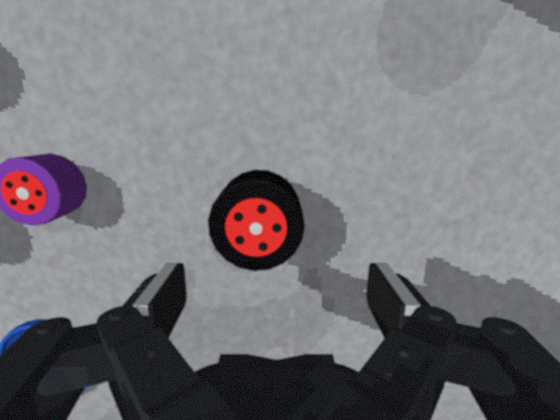

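The wrist view has the red rear hub at (255,228), so the wheel is at about (490,-438) on the table. That agrees with the fixed cameras.

```bash
python3 -m jog '0.137 -0.114 0 0 0 0 -1; 0 0 0.3 0 0 0 -1; 0 0 0.26 0 0 0 -1; 0 0 0 0 0 0 -1; 0 0 0 0 0 0 0.6' 40
python3 -m jog '0 0 0 0 0 0 0.6;0 0 0 0 0 0 0.6;0 0 0 0 0 0 0.6;0 0 0 0 0 0 0.6;0 0 0 0 0 0 0.6'
python3 to.py 491 -439 180
```

```text
time: 2.12
tool_pos: [491.4, -439.6, 181.6]
tcp_rot: [179.9, -0.1, -0.0]
ft_force: [0.6, -1.0, 0.3]
finger_gap: 69.9
grip_force: 0.0
time: 2.75
tool_pos: [491.8, -440.0, 182.5]
tcp_rot: [179.8, -0.1, -0.0]
ft_force: [-0.6, 0.0, 6.4]
finger_gap: 54.8
grip_force: 43.0
2.75 [ 491.8 -440.   182.5] [ 1.7985e+02 -1.5000e-01 -2.0000e-02] 54.8 43.0 shift/100: [-0.008 -0.01   0.025] turn/60: [ 0.003 -0.002 -0.   ]
```

```bash
python3 -m jog '0 0 -0.3 0 0 0 0.6;0 0 -0.5 0 0 0 0.6;0 0 -0.2 0 0 0 0.6;0 -0.4 0 0 0 0 0.6;0 -0.5 0 0 0 0 0.6'
python3 -m jog '0 -0.5 0 0 0 0 0.6;0 -0.5 0 0 0 0 0.6;0 -0.5 0 0 0 0 0.6;0 -0.5 0 0 0 0 0.6;0 -0.5 0 0 0 0 0.6'
python3 -m jog '-0.05 -0.5 0 0 0 0 0.6;-0.05 -0.5 0 0 0 0 0.6;0 -0.5 0 0 0 0 0.6;0 0 0 0 0 0 0.6;0 0 0 0 0 0 0.6'
python3 to.py 480.5 83 186
```

```text
time: 3.38
tool_pos: [490.7, -348.9, 280.2]
tcp_rot: [180.0, -0.0, -0.1]
ft_force: [0.0, 0.4, 0.0]
finger_gap: 55.0
grip_force: 42.6
time: 4.0
tool_pos: [490.7, -97.5, 279.8]
tcp_rot: [-180.0, -0.0, -0.0]
ft_force: [1.2, 0.2, -0.8]
finger_gap: 54.8
grip_force: 42.6
time: 4.62
tool_pos: [481.0, 50.8, 279.8]
tcp_rot: [180.0, 0.0, 0.0]
ft_force: [-0.5, -1.6, -1.1]
finger_gap: 54.5
grip_force: 42.7
4.62 [481.   50.8 279.8] [1.7997e+02 1.0000e-02 4.0000e-02] 54.5 42.7 shift/100: [-0.005 -0.323  0.938] turn/60: [0.    0.    0.001]
```

```bash
python3 -m jog '0 -0.32 0 0 0 0 0.6;0 0 0.4 0 0 0 0.6;0 0 0.38 0 0 0 0.6;0 0 0.1 0 0 0 0.6;0 0 0 0 0 0 0.6'
python3 to.py 480.5 83 186;python3 - <<'E'
from h import *
d=snapshot('scene');cv2.imwrite('pics/s1.png',cv2.resize(d['img'][170:320,220:420,::-1],None,fx=4,fy=4))
E
```

```text
time: 5.25
tool_pos: [481.2, 82.0, 191.9]
tcp_rot: [180.0, 0.1, -0.1]
ft_force: [-0.4, 0.2, -1.1]
finger_gap: 54.6
grip_force: 42.7
5.25 [481.2  82.  191.9] [ 1.7999e+02  7.0000e-02 -1.0000e-01] 54.6 42.7 shift/100: [-0.007 -0.01   0.059] turn/60: [ 0.     0.001 -0.002]
```

View pics/s1.png

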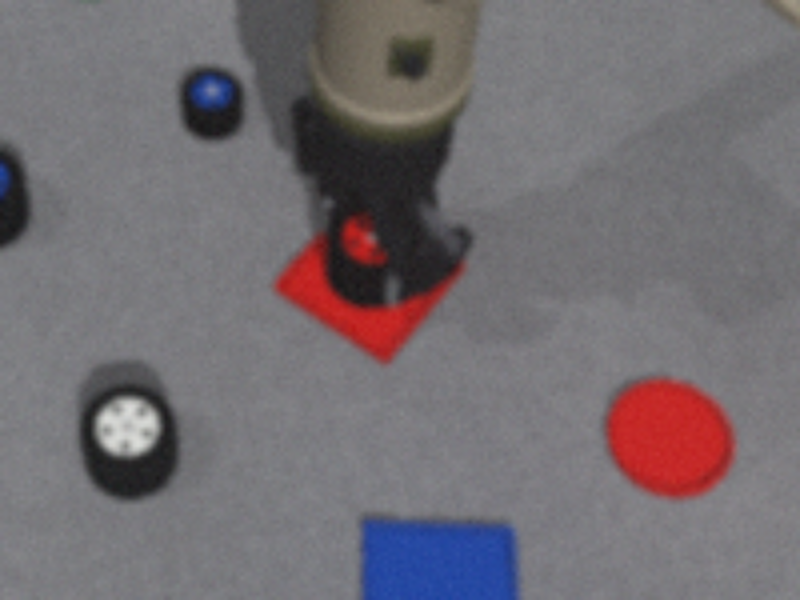

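The wheel is held upright over the red square dish; in the crop its hub is at about (365,240). I'll lower it in small steps until it makes contact.

```bash
python3 -m jog '0 0 0.03 0 0 0 0.6;0 0 0.02 0 0 0 0.6;0 0 0 0 0 0 0.6'
python3 to.py 480.5 83 186
python3 -m jog '0 0 0.01 0 0 0 0.6;0 0 0 0 0 0 0.6'
```

```text
time: 5.68
tool_pos: [481.3, 82.9, 187.4]
tcp_rot: [-180.0, -0.0, -0.0]
ft_force: [0.0, 0.2, -0.5]
finger_gap: 55.1
grip_force: 42.7
5.67 [481.3  82.9 187.4] [-1.8e+02 -3.0e-02 -1.0e-02] 55.1 42.7 shift/100: [-0.008 -0.001  0.014] turn/60: [-0.    -0.001 -0.   ]
time: 5.92
tool_pos: [481.1, 82.9, 186.0]
tcp_rot: [180.0, 0.0, -0.0]
ft_force: [0.2, -0.1, -0.9]
finger_gap: 55.1
grip_force: 42.8
```

```bash
python3 -m jog '0 0 0.01 0 0 0 0.6;0 0 0 0 0 0 0.6'; python3 -m jog '0 0 0.01 0 0 0 0.6;0 0 0 0 0 0 0.6'
```

```text
time: 6.18
tool_pos: [481.2, 82.9, 185.5]
tcp_rot: [-180.0, 0.0, -0.0]
ft_force: [-1.7, 0.5, 4.8]
finger_gap: 55.3
grip_force: 43.3
time: 6.42
tool_pos: [481.5, 83.0, 185.4]
tcp_rot: [180.0, -0.0, -0.0]
ft_force: [-6.5, -0.4, 13.2]
finger_gap: 54.7
grip_force: 44.3
```

```bash
python3 -m jog '0 0 -0.01 0 0 0 0.6;0 0 0 0 0 0 0;0 0 0 0 0 0 -1;0 0 0 0 0 0 -1;0 0 0 0 0 0 -1'; python3 -m jog '0 0 -0.2 0 0 0 -1;0 0 -0.4 0 0 0 -1;0.3 0.4 0 0 0 0 -1;0.4 0.5 0 0 0 0 -1;0.4 0.5 0 0 0 0 -1'
python3 -m jog '0.3 0.3 0 0 0 0 -1;0.25 0.2 0 0 0 0 -1; 0 0 0 0 0 0 -1; 0 0 0 0 0 0 -1'
python3 to.py 647 -102 181
python3 - <<'E'
from h import *
d=snapshot('top');q=blob(d,'r',246,239,40,0);print(q[0],q[1])
cv2.imwrite('pics/t1.png',cv2.resize(d['img'][130:290,150:350,::-1],None,fx=3,fy=3))
E
```

```text
time: 7.05
tool_pos: [481.0, 82.8, 184.8]
tcp_rot: [180.0, 0.0, -0.0]
ft_force: [-0.3, -0.5, -0.3]
finger_gap: 84.9
grip_force: 0.0
time: 7.68
tool_pos: [590.2, -56.1, 245.3]
tcp_rot: [-180.0, -0.0, 0.0]
ft_force: [1.4, 0.4, 0.9]
finger_gap: 85.1
grip_force: 0.0
time: 8.18
tool_pos: [643.6, -104.4, 244.4]
tcp_rot: [-180.0, 0.1, -0.0]
ft_force: [-0.9, -0.6, -0.2]
finger_gap: 85.3
grip_force: 0.0
8.18 [ 643.6 -104.4  244.4] [-1.7997e+02  8.0000e-02 -2.0000e-02] 85.3 0.0 shift/100: [ 0.034 -0.023  0.634] turn/60: [-0.001  0.001 -0.   ]
[244.60365854 237.89634146] 820
```

View pics/t1.png

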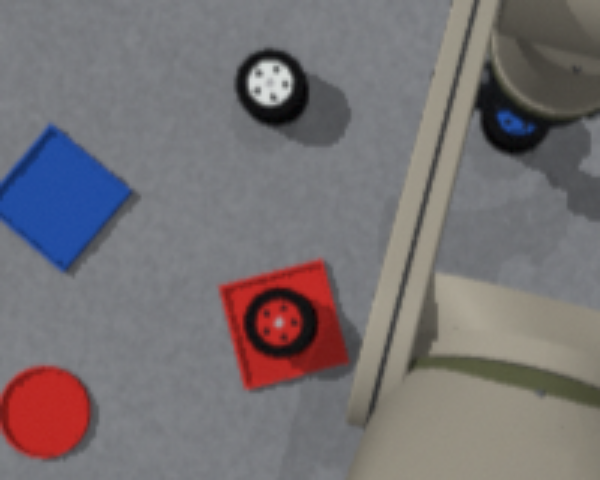

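The red rear wheel sits flat and centred in its dish (hub at crop (279,321)). Next is the blue rear.

```bash
python3 -m jog '0.035 -0.023 0 0 0 0 -1; 0 0 0.35 0 0 0 -1; 0 0 0.28 0 0 0 -1; 0 0 0 0 0 0 -1; 0 0 0 0 0 0 0.6' 40
python3 -m jog '0 0 0 0 0 0 0.6;0 0 0 0 0 0 0.6;0 0 0 0 0 0 0.6;0 0 0 0 0 0 0.6;0 0 0 0 0 0 0.6'
python3 -m jog '0 0 -0.3 0 0 0 0.6;0 0 -0.5 0 0 0 0.6;0 0 -0.2 0 0 0 0.6;0 -0.4 0 0 0 0 0.6;0 -0.5 0 0 0 0 0.6'
python3 to.py 580.5 269 280
```

```text
time: 8.85
tool_pos: [648.1, -102.1, 183.4]
tcp_rot: [180.0, -0.1, 0.0]
ft_force: [-0.7, -0.4, -0.3]
finger_gap: 69.9
grip_force: 0.0
time: 9.48
tool_pos: [648.8, -102.7, 184.5]
tcp_rot: [180.0, -0.2, -0.0]
ft_force: [-0.8, 0.6, 6.7]
finger_gap: 55.1
grip_force: 42.9
time: 10.1
tool_pos: [647.7, -12.6, 282.3]
tcp_rot: [180.0, -0.0, -0.1]
ft_force: [0.7, 0.8, -0.7]
finger_gap: 54.8
grip_force: 42.5
10.1 [647.7 -12.6 282.3] [ 1.7999e+02 -4.0000e-02 -1.5000e-01] 54.8 42.5 shift/100: [-0.679 -2.814  0.022] turn/60: [ 0.    -0.001 -0.002]
```

```bash
python3 -m jog '-0.1 -0.5 0 0 0 0 0.6;-0.1 -0.5 0 0 0 0 0.6;-0.1 -0.5 0 0 0 0 0.6;-0.1 -0.5 0 0 0 0 0.6;-0.1 -0.5 0 0 0 0 0.6'
python3 -m jog '-0.15 -0.25 0 0 0 0 0.6; 0 0 0 0 0 0 0.6; 0 0 0 0 0 0 0.6'
python3 to.py 580.5 269 192
```

```text
time: 10.72
tool_pos: [597.1, 239.0, 281.6]
tcp_rot: [180.0, 0.0, -0.0]
ft_force: [0.9, 0.3, -0.7]
finger_gap: 55.0
grip_force: 42.5
time: 11.1
tool_pos: [582.8, 262.2, 281.7]
tcp_rot: [180.0, 0.0, -0.0]
ft_force: [0.4, -0.1, -1.5]
finger_gap: 55.0
grip_force: 42.5
11.1 [582.8 262.2 281.7] [ 1.7997e+02  1.0000e-02 -0.0000e+00] 55.0 42.5 shift/100: [-0.023 -0.069  0.897] turn/60: [ 0.001  0.    -0.   ]
```

```bash
python3 -m jog '-0.023 -0.069 0 0 0 0 0.6; 0 0 0.4 0 0 0 0.6; 0 0 0.38 0 0 0 0.6; 0 0 0.1 0 0 0 0.6;0 0 0 0 0 0 0.6'
python3 -m jog '0 0 0.02 0 0 0 0.6;0 0 0.02 0 0 0 0.6;0 0 0 0 0 0 0.6;0 0 0 0 0 0 0.6'
python3 to.py 580.5 269 187
```

```text
time: 11.72
tool_pos: [580.6, 269.1, 193.9]
tcp_rot: [180.0, 0.1, -0.1]
ft_force: [0.1, -0.2, -0.0]
finger_gap: 54.6
grip_force: 42.6
time: 12.22
tool_pos: [580.6, 269.5, 190.5]
tcp_rot: [-180.0, -0.0, -0.0]
ft_force: [0.8, -0.1, -0.7]
finger_gap: 55.0
grip_force: 42.6
12.22 [580.6 269.5 190.5] [-1.7999e+02 -3.0000e-02 -1.0000e-02] 55.0 42.6 shift/100: [-0.001  0.005  0.035] turn/60: [-0.    -0.001 -0.   ]
```

```bash
python3 -m jog '0 0 0.02 0 0 0 0.6;0 0 0 0 0 0 0.6'; python3 -m jog '0 0 0.01 0 0 0 0.6;0 0 0 0 0 0 0.6';python3 -m jog '0 0 0.01 0 0 0 0.6;0 0 0 0 0 0 0.6'
```

```text
time: 12.48
tool_pos: [580.3, 269.4, 187.7]
tcp_rot: [180.0, 0.0, -0.0]
ft_force: [-1.1, 0.9, -1.4]
finger_gap: 54.9
grip_force: 42.6
time: 12.72
tool_pos: [580.5, 269.5, 187.5]
tcp_rot: [-180.0, -0.0, -0.0]
ft_force: [-2.1, -0.5, 4.7]
finger_gap: 54.8
grip_force: 43.1
time: 12.98
tool_pos: [580.7, 269.6, 187.5]
tcp_rot: [-180.0, -0.0, -0.0]
ft_force: [-6.0, -2.3, 10.7]
finger_gap: 54.9
grip_force: 43.8
```

```bash
python3 -m jog '0 0 -0.01 0 0 0 0.6;0 0 0 0 0 0 0;0 0 0 0 0 0 -1;0 0 0 0 0 0 -1;0 0 0 0 0 0 -1'; python3 -m jog '0 0 -0.2 0 0 0 -1;0 0 -0.5 0 0 0 -1;0 0.4 0 0 0 0 -1;-0.1 0.5 0 0 0 0 -1;-0.2 0.5 0 0 0 0 -1'
python3 -m jog '-0.2 0.5 0 0 0 0 -1;-0.2 0.5 0 0 0 0 -1;-0.2 0.5 0 0 0 0 -1;0 0.5 0 0 0 0 -1;0 0 0 0 0 0 -1'
python3 to.py 483.3 -80 178
python3 - <<'E'
from h import *
d=snapshot('wrist');q=blob(d,'b',280,210,150,0);print(q[0],q[1],ray(d,*q[0],28))
d=snapshot('top');
cv2.imwrite('pics/t2.png',cv2.resize(d['img'][130:290,90:330,::-1],None,fx=3,fy=3))
E
```

```text
time: 13.6
tool_pos: [580.4, 269.4, 186.7]
tcp_rot: [180.0, 0.0, -0.0]
ft_force: [-0.6, -0.7, -0.6]
finger_gap: 85.6
grip_force: 0.0
time: 14.22
tool_pos: [550.8, 128.2, 259.2]
tcp_rot: [-180.0, -0.2, 0.0]
ft_force: [1.5, -0.5, 0.9]
finger_gap: 85.4
grip_force: 0.0
time: 14.85
tool_pos: [490.6, -73.5, 259.0]
tcp_rot: [179.9, -0.2, -0.3]
ft_force: [-0.4, 0.3, 0.4]
finger_gap: 85.5
grip_force: 0.0
14.85 [490.6 -73.5 259. ] [ 1.7992e+02 -1.6000e-01 -2.6000e-01] 85.5 0.0 shift/100: [-0.075  0.064  0.81 ] turn/60: [ 0.001 -0.003 -0.004]
[284.69129555 240.40587045] 988 [482.52959853 -79.51280538  28.        ]
```

View pics/t2.png

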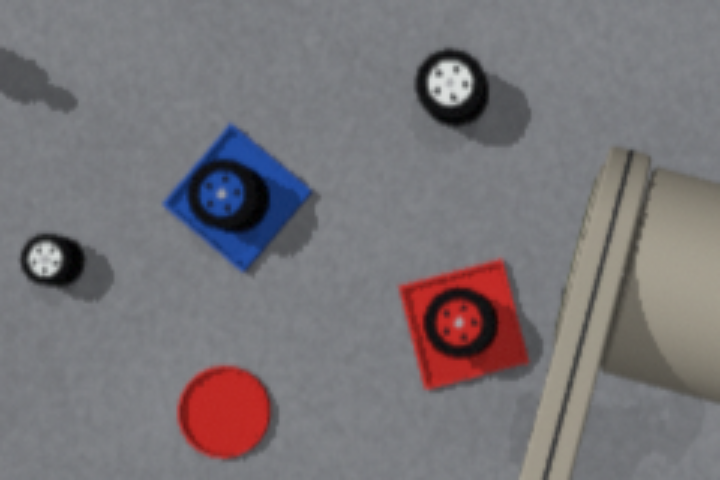

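Both rears are flat and centred in their dishes (blue hub at crop (222,194), red hub at (459,322)). Next is the blue front, at (482.5,-79.5) from the wrist view.

```bash
python3 -m jog '-0.08 0.06 0 0 0 0 -1; 0 0 0.4 0 0 0 -1; 0 0 0.38 0 0 0 -1; 0 0 0 0 0 0 -1; 0 0 0.015 0 0 0 -1' 40
python3 -m jog '0 0 0 0 0 0 0.8;0 0 0 0 0 0 0.8;0 0 0 0 0 0 0.8;0 0 0 0 0 0 0.8;0 0 0 0 0 0 0.8'
python3 -m jog '0 0 0 0 0 0 0.8;0 0 0 0 0 0 0.8;0 0 0 0 0 0 0.8'
python3 to.py 483 -80 178
```

```text
time: 15.58
tool_pos: [482.9, -76.2, 178.8]
tcp_rot: [180.0, -0.1, 0.0]
ft_force: [0.1, 0.2, 0.8]
finger_gap: 85.2
grip_force: 0.0
time: 16.2
tool_pos: [483.1, -76.7, 178.9]
tcp_rot: [180.0, -0.1, -0.0]
ft_force: [-2.3, 1.3, 7.1]
finger_gap: 40.4
grip_force: 39.9
time: 16.58
tool_pos: [483.1, -76.7, 178.9]
tcp_rot: [180.0, -0.1, -0.0]
ft_force: [-1.1, 1.5, 6.9]
finger_gap: 41.1
grip_force: 39.9
16.57 [483.1 -76.7 178.9] [ 1.7998e+02 -1.0000e-01 -1.0000e-02] 41.1 39.9 shift/100: [-0.001  0.033  0.009] turn/60: [ 0.    -0.002 -0.   ]
```

```bash
python3 -m jog '0 0 -0.3 0 0 0 0.8;0 0 -0.5 0 0 0 0.8;0 0 -0.2 0 0 0 0.8;-0.2 0.3 0 0 0 0 0.8;-0.3 0.5 0 0 0 0 0.8'
python3 -m jog '-0.3 0.5 0 0 0 0 0.8;-0.3 0.4 0 0 0 0 0.8;0 0.2 0 0 0 0 0.8;0 0 0 0 0 0 0.8;0 0 0 0 0 0 0.8'
python3 to.py 366.8 -268.2 190
```

```text
time: 17.2
tool_pos: [432.4, -156.6, 278.6]
tcp_rot: [180.0, -0.1, 0.2]
ft_force: [0.5, -0.8, -0.1]
finger_gap: 40.7
grip_force: 40.7
time: 17.82
tool_pos: [372.9, -265.9, 277.5]
tcp_rot: [-180.0, -0.0, 0.0]
ft_force: [-0.6, -0.9, -0.4]
finger_gap: 40.7
grip_force: 40.7
17.82 [ 372.9 -265.9  277.5] [-1.7996e+02 -0.0000e+00  1.0000e-02] 40.7 40.7 shift/100: [-0.061  0.024  0.875] turn/60: [-0.001 -0.     0.   ]
```

```bash
python3 -m jog '-0.061 0.024 0 0 0 0 0.8; 0 0 0.4 0 0 0 0.8; 0 0 0.38 0 0 0 0.8; 0 0 0.09 0 0 0 0.8;0 0 0 0 0 0 0.8'
python3 -m jog '0 0 0.04 0 0 0 0.8;0 0 0 0 0 0 0.8;0 0 0 0 0 0 0.8'
python3 to.py 366.8 -268.2 182
python3 - <<'E'
from h import *
d=snapshot('wrist');cv2.imwrite('pics/w2.png',d['img'][:,:,::-1])
E
```

```text
time: 18.45
tool_pos: [366.3, -268.6, 190.6]
tcp_rot: [-180.0, 0.0, 0.0]
ft_force: [-0.0, 0.4, 0.3]
finger_gap: 40.9
grip_force: 40.7
time: 18.82
tool_pos: [366.5, -269.2, 187.3]
tcp_rot: [179.9, -0.1, -0.0]
ft_force: [0.1, 0.8, -0.8]
finger_gap: 40.5
grip_force: 40.7
18.82 [ 366.5 -269.2  187.3] [ 1.7995e+02 -6.0000e-02 -2.0000e-02] 40.5 40.7 shift/100: [ 0.003 -0.01   0.053] turn/60: [ 0.001 -0.001 -0.   ]
```

View pics/w2.png

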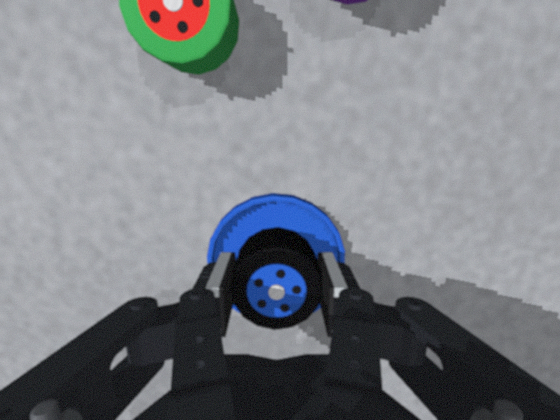

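The blue front wheel is held upright over the round blue dish, hub at (276,292). Lowering it to contact.

```bash
python3 -m jog '0 0 0.03 0 0 0 0.8;0 0 0 0 0 0 0.8'; python3 -m jog '0 0 0.02 0 0 0 0.8;0 0 0 0 0 0 0.8';python3 -m jog '0 0 0.01 0 0 0 0.8;0 0 0 0 0 0 0.8'
```

```text
time: 19.12
tool_pos: [366.1, -268.8, 183.2]
tcp_rot: [-180.0, 0.0, -0.0]
ft_force: [-0.7, 0.4, -1.2]
finger_gap: 40.6
grip_force: 40.7
time: 19.38
tool_pos: [366.3, -269.0, 181.9]
tcp_rot: [-180.0, 0.0, -0.0]
ft_force: [-2.9, 2.2, 6.0]
finger_gap: 40.2
grip_force: 41.3
time: 19.62
tool_pos: [366.4, -269.1, 181.8]
tcp_rot: [-180.0, 0.0, -0.0]
ft_force: [-7.7, 6.2, 18.2]
finger_gap: 40.5
grip_force: 42.7
```

```bash
python3 -m jog '0 0 -0.01 0 0 0 0.8;0 0 0 0 0 0 0.2;0 0 0 0 0 0 -1;0 0 0 0 0 0 -1;0 0 0 0 0 0 -1'; python3 -m jog '0 0 0 0 0 0 -1;0 0 -0.3 0 0 0 -1;0 0 -0.5 0 0 0 -1;0.4 0 0 0 0 0 -1;0.5 -0.05 0 0 0 0 -1'
python3 -m jog '0.5 -0.05 0 0 0 0 -1;0.5 -0.05 0 0 0 0 -1;0.3 -0.05 0 0 0 0 -1;0 0 0 0 0 0 -1;0 0 0 0 0 0 -1'
python3 to.py 588 -250.4 179
python3 - <<'E'
from h import *
d=snapshot('wrist');q=blob(d,'r',280,230,60,0);print(q[0],q[1],ray(d,*q[0],28))
d=snapshot('scene');cv2.imwrite('pics/s2.png',cv2.resize(d['img'][90:240,180:380,::-1],None,fx=4,fy=4))
E
```

```text
time: 20.25
tool_pos: [366.2, -268.9, 181.3]
tcp_rot: [-180.0, 0.0, -0.0]
ft_force: [-0.3, 0.3, 0.1]
finger_gap: 85.6
grip_force: 0.0
time: 20.88
tool_pos: [457.3, -264.6, 263.3]
tcp_rot: [179.9, -0.2, -0.1]
ft_force: [0.4, -0.4, 0.4]
finger_gap: 85.5
grip_force: 0.0
time: 21.5
tool_pos: [585.6, -249.0, 261.0]
tcp_rot: [-180.0, 0.1, -0.0]
ft_force: [-0.1, 0.3, -0.5]
finger_gap: 85.5
grip_force: 0.0
21.5 [ 585.6 -249.   261. ] [-1.7998e+02  7.0000e-02 -0.0000e+00] 85.5 0.0 shift/100: [0.025 0.015 0.82 ] turn/60: [-0.     0.001 -0.   ]
[278.16865079 225.25793651] 1008 [ 587.18835594 -249.98685268   28.        ]
```

View pics/s2.png

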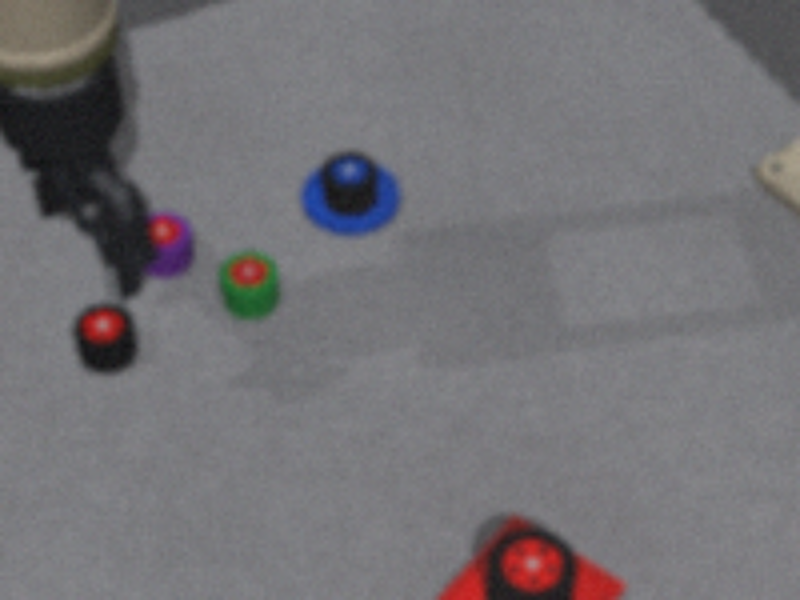

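The blue front is in its dish (crop (350,185)). Next is the red front (crop (105,335)), under the gripper.

```bash
python3 -m jog '0.022 0.012 0 0 0 0 -1; 0 0 0.4 0 0 0 -1; 0 0 0.42 0 0 0 -1; 0 0 0 0 0 0 -1; 0 0 0.01 0 0 0 -1' 40
python3 -m jog '0 0 0 0 0 0 0.8;0 0 0 0 0 0 0.8;0 0 0 0 0 0 0.8;0 0 0 0 0 0 0.8;0 0 0 0 0 0 0.8'
python3 -m jog '0 0 0 0 0 0 0.8;0 0 0 0 0 0 0.8;0 0 -0.3 0 0 0 0.8;0 0 -0.5 0 0 0 0.8;0 0 -0.2 0 0 0 0.8'
python3 to.py 407.7 274.3 280
```

```text
time: 22.22
tool_pos: [588.9, -250.7, 180.2]
tcp_rot: [180.0, -0.1, -0.0]
ft_force: [0.2, 0.4, 0.0]
finger_gap: 85.5
grip_force: 0.0
time: 22.85
tool_pos: [589.1, -250.5, 180.3]
tcp_rot: [179.9, -0.1, -0.0]
ft_force: [-0.2, 0.5, 6.7]
finger_gap: 40.6
grip_force: 40.5
time: 23.48
tool_pos: [589.5, -250.7, 282.7]
tcp_rot: [179.9, -0.3, -0.0]
ft_force: [0.3, 0.2, 0.3]
finger_gap: 40.7
grip_force: 40.4
23.48 [ 589.5 -250.7  282.7] [ 1.7985e+02 -2.8000e-01 -1.0000e-02] 40.7 40.4 shift/100: [-1.819e+00 -5.249e+00  4.000e-03] turn/60: [ 0.002 -0.005 -0.   ]
```

```bash
python3 -m jog '-0.1 -0.3 0 0 0 0 0.8;-0.17 -0.5 0 0 0 0 0.8;-0.17 -0.5 0 0 0 0 0.8;-0.17 -0.5 0 0 0 0 0.8;-0.17 -0.5 0 0 0 0 0.8'
python3 -m jog '-0.17 -0.5 0 0 0 0 0.8;-0.17 -0.5 0 0 0 0 0.8;-0.17 -0.5 0 0 0 0 0.8;-0.17 -0.5 0 0 0 0 0.8;-0.17 -0.5 0 0 0 0 0.8'
python3 -m jog '-0.1 -0.3 0 0 0 0 0.8;0 0 0 0 0 0 0.8;0 0 0 0 0 0 0.8'
python3 to.py 407.7 274.3 190
```

```text
time: 24.1
tool_pos: [509.5, -18.7, 278.1]
tcp_rot: [-180.0, 0.0, -0.0]
ft_force: [0.3, -0.3, -0.2]
finger_gap: 40.5
grip_force: 40.5
time: 24.72
tool_pos: [424.6, 231.3, 278.3]
tcp_rot: [180.0, -0.0, -0.0]
ft_force: [0.3, 0.1, -0.9]
finger_gap: 40.7
grip_force: 40.5
time: 25.1
tool_pos: [415.5, 259.5, 278.2]
tcp_rot: [180.0, 0.0, 0.0]
ft_force: [-0.7, -0.1, -0.6]
finger_gap: 40.7
grip_force: 40.5
25.1 [415.5 259.5 278.2] [1.7996e+02 2.0000e-02 1.0000e-02] 40.7 40.5 shift/100: [-0.078 -0.148  0.882] turn/60: [0.001 0.    0.   ]
```

```bash
python3 -m jog '-0.078 -0.148 0 0 0 0 0.8; 0 0 0.4 0 0 0 0.8; 0 0 0.38 0 0 0 0.8; 0 0 0.1 0 0 0 0.8;0 0 0 0 0 0 0.8'
python3 -m jog '0 0 0.03 0 0 0 0.8;0 0 0 0 0 0 0.8;0 0 0 0 0 0 0.8'
python3 to.py 407.7 274.3 183
```

```text
time: 25.72
tool_pos: [407.7, 274.5, 190.5]
tcp_rot: [180.0, 0.1, -0.0]
ft_force: [-0.0, -0.2, -0.0]
finger_gap: 40.8
grip_force: 40.5
time: 26.1
tool_pos: [408.2, 274.9, 188.4]
tcp_rot: [-180.0, -0.1, -0.0]
ft_force: [-0.0, 0.3, 0.2]
finger_gap: 40.6
grip_force: 40.5
26.1 [408.2 274.9 188.4] [-1.7996e+02 -8.0000e-02 -1.0000e-02] 40.6 40.5 shift/100: [-0.005  0.006  0.054] turn/60: [-0.001 -0.001 -0.   ]
```

```bash
python3 -m jog '0 0 0.03 0 0 0 0.8;0 0 0 0 0 0 0.8'; python3 -m jog '0 0 0.02 0 0 0 0.8;0 0 0 0 0 0 0.8';python3 -m jog '0 0 0.01 0 0 0 0.8;0 0 0 0 0 0 0.8'
```

```text
time: 26.35
tool_pos: [407.6, 274.6, 184.3]
tcp_rot: [180.0, 0.0, -0.0]
ft_force: [0.3, -0.5, -1.2]
finger_gap: 40.6
grip_force: 40.5
time: 26.6
tool_pos: [407.9, 274.8, 183.2]
tcp_rot: [180.0, -0.0, -0.0]
ft_force: [-3.2, -1.8, 8.5]
finger_gap: 40.6
grip_force: 41.3
time: 26.85
tool_pos: [408.0, 274.9, 183.1]
tcp_rot: [180.0, 0.0, -0.0]
ft_force: [-8.6, -4.7, 19.9]
finger_gap: 40.8
grip_force: 42.5
```

```bash
python3 -m jog '0 0 -0.01 0 0 0 0.8;0 0 0 0 0 0 0.2;0 0 0 0 0 0 -1;0 0 0 0 0 0 -1;0 0 0 0 0 0 -1'; python3 -m jog '0 0 0 0 0 0 -1;0 0 -0.3 0 0 0 -1;0 0 -0.5 0 0 0 -1;0 0 -0.5 0 0 0 -1;0 0.4 0 0 0 0 -1'
python3 -m jog '0.1 0.6 0 0 0 0 -1;0.1 0.6 0 0 0 0 -1;0 0.3 0 0 0 0 -1;0 0 0 0 0 0 -1;0 0 0 0 0 0 -1'
python3 - <<'E'
from h import *
d=snapshot('scene');cv2.imwrite('pics/s3.png',d['img'][:,:,::-1])
d=snapshot('top');cv2.imwrite('pics/t3.png',d['img'][:,:,::-1])
E
```

```text
time: 27.48
tool_pos: [407.7, 274.6, 182.3]
tcp_rot: [180.0, 0.0, -0.0]
ft_force: [-0.6, -0.3, 0.5]
finger_gap: 85.1
grip_force: 0.0
time: 28.1
tool_pos: [409.4, 236.3, 318.0]
tcp_rot: [-179.7, -0.5, 0.1]
ft_force: [0.9, -0.8, 0.7]
finger_gap: 85.3
grip_force: 0.0
time: 28.72
tool_pos: [427.7, 85.1, 312.6]
tcp_rot: [-180.0, -0.0, -0.0]
ft_force: [-0.4, -0.1, 0.3]
finger_gap: 85.3
grip_force: 0.0
```

View pics/s3.png

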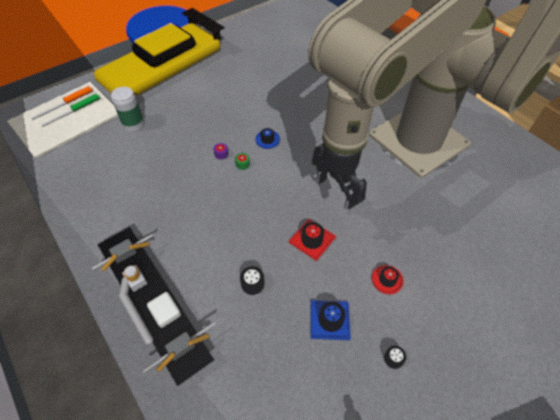

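View pics/t3.png

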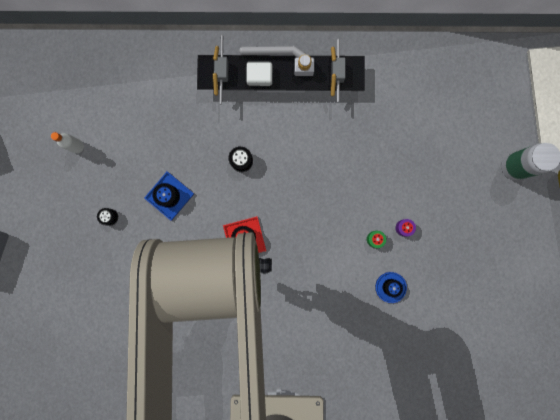

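All four wheels are in their dishes in the scene view: red rear (312,235), blue rear (331,315), red front (389,277) and blue front (267,136). The white wheels haven't moved, at top-view (240,159) and (107,217), and the arm is clear of everything.

```bash
python3 -c "
from bench import *
print(hand_in())"
```

```text
the job is handed in; nothing more can be done
None
```

All four race wheels are set down hub up in their matching dishes, rears first, with the white-hubbed wheels and the look-alikes left where they lay; the job is handed in at about 29 s, and no verdict was returned.

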